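Fit the flat beater into the hand mixer and hold it home

TASK

Fit the flat beater into the hand mixer: lift it out of its holder, turn it until its four splines line up with the plus-shaped drive socket, slide it in and press it fully home against the spring, so that its collar sits flush on the socket. Finish while still gripping the beater and pressing it home - do not let go. Leave the dough hook in the holder, and the mixer's neighbours (shaker, sauce bottle) standing where they are.

Things in the scene. Friction and masses are not known exactly. Their poses are not given: they have to be found in the camera images.
- beater: flat beater of bare aluminium, about 180 g, standing stem down in one of the holder's two holes (which one varies). Origin: stem axis at the underside of its round collar (36 dia, 6 thick); z up. Above: a flat frame in the x-z plane, 12 thick (along y), up to 64 wide (along x), top 92 above the origin, with a solid spine 18 wide up its middle from 23 to 83
- beater_grip (a point): point on the beater's spine to grip, 72 above the beater's origin on the stem axis (20 below the frame's top); axes as the beater's: pinch the 12 mm thickness along y
- beater_tip (a point): lower end of the beater's stem, 34 below the collar's underside; axes as the beater's. From the collar down 26 mm run four straight splines in a plus (24 across, each 6 thick, along the beater's x and y, the same every quarter turn), then a round tapered pilot tip, 9 dia and 8 long
- socket_mouth (a point): mouth centre of the drive socket, in the top of a square aluminium coupling (40 x 40, 38 tall) on the upturned hand mixer, 144 above the table; z up, x and y along the coupling's sides and the slots of its plus-shaped hole (10.5 wide, 29 across, 38 deep). Coupling angle varies; it is stiff (0.6 N m). Beater home: its origin on this point, splines along x and y, any quarter turn
- ejector (a joint): spring pin at the bottom of the socket, m pushed down: 0 as it stands (its top 27 below the mouth), 0.007 when the beater is fully home. Takes about 5 N to start and 10 N at 0.007, so the beater, let go, rises 7 mm.
- holder_top (a point): centre of the top face of the black plastic holder, a fixed block 90 (x) by 200 (y) by 40 high, with two round holes 28 dia at 65 to either side along y, in which the beater and the dough hook stand on their collars
- dough_hook: dough hook with a spiral rod and a plain round stem, in the other hole of the holder, top about 85 above the holder's top; origin in the underside of its collar. To be left alone.
- shaker: steel seasoning shaker with a side handle, 64 dia (68 at the lid, 60 from axis to handle), 97 high, standing between mixer and holder, a little beyond; origin at the centre of its underside. To be left alone.
- sauce: clear sauce bottle, 60 dia, 180 high, standing beyond the work; origin at the centre of its underside. To be left alone.
- mixer_body (a point): middle of the top face of the mixer's white body (200 long along x, 88 wide, top 102 above the table), 50 from the socket's axis along x (x level, towards the battery); a black battery follows at its +x end, to 138 from this point. The mixer is fixed

How it is judged:
By the outcome, as a careful person would: the job done as asked, in the order asked, and still so for the second after the job is handed in, while the arm keeps its last pose, push and grip.
It also fails if it takes over 42 s, if anything falls off the work surface, if the arm or the gripper's body presses on something with over 40 N, if the wrist force passes 120 N, or if a joint passes its speed limit or range.

ROBOT

A 6-joint arm with a two-finger parallel gripper is mounted at the origin on the work surface. World frame = base frame: x ahead of the robot, y to its left, z up, the work surface at z = 0. Lengths are in mm, angles in rad, forces in N, time in s.
With the tool pointing down it reaches from about 350 to 975 mm from the base axis. Payload 17.4 kg.
Tool frame: the origin (TCP) lies on the centre line of the jaws, within the pads' length; the fingertips stand 17 mm ahead of it and the grasp point (between the pads) lies 2 mm behind it; z points along the fingers, y is the line along which they close (so a half turn about z gives the same grasp; the last joint's range is limited). The gripper opens to 85 mm and grips with 20 to 120 N. Pads are 22 mm wide; open, the fingers measure 114 mm over their backs; the gripper's body (76 mm by 85 mm) begins 54 mm behind the grasp point. The pads swing forward as they close: fully open they stand 13 mm farther back than shut.
Start: joints at [1.181, 0.116, 1.442, -0, 1.584, -0.038], TCP at [232.605, 633.662, 248.303] pointing down, gripper open.
Joint ranges: [-2.83, 2.83], [-0.83, 2.19], [0.07, 2.5], [-1.14, 4.28], [0.01, 3], [-2.97, 2.97]. Speed limits (rad/s): [1.89, 1.89, 2.22, 3.14, 3.14, 3.14].

INTERFACE

Orientations are given as a unit quaternion [w, x, y, z].
In Python, from station import bot gives the robot as it stands.
- The arm moves only by the tool arm_command, never from a script. Its argument "commands" is a list of rows, each an object of numbers: "x", "y", "z": the shift along the tool's x, y, z each as a share of 0.05 m, from -1 to 1; "spin": the turn about the tool's z as a share of 0.1 rad, from -1 to 1. In form: [{"x": .., "y": .., "z": .., "spin": ..}, ...]. A call has 1 to 12 rows; each row shifts and turns the commanded pose from where the row before left it, along the tool's axes as they then stand; what a row does not reach is not made up. A row lasts 1/10 s, in which the tool goes at most 50 mm and 8.59 degrees, less where a joint would pass 70% of its speed; a pose out of reach is approached as far as the arm can. A call with a number of a shift or a turn outside -1 to 1 is refused whole. A call with a gripper value outside its range is refused whole. "hand" is the closure in counts, from 0 (fully open) to 255 (shut), set as the call begins (left out, the last holds). The fingers move at their own pace and stop on an object; the grip force is fixed at half the most. Time passes only in rows, so rows that do not move let the fingers close. It gives the time, the measured TCP pose, the force, the opening and the grip force at its end, in the units of the state.
- bot.state(): the state, without advancing time (a new reading comes with each control period).
- bot.read_camera(name): name is "side" or "top"; returns a dict with "frame" (384x512x3 uint8, red, green, blue), "K" (3x3 intrinsics, pixels), "rvec" (rotation vector, rad) and "tvec" (3), from world to camera coordinates, as OpenCV has them. Camera axes: x right, y down, z forward; pixel columns grow to the right and rows downward; lengths in mm; the calibration is good to about 2 mm. A picture is of the moment at which its call begins. There is no depth.
- bot.sign_off(): hands the job in; it is judged then, once.
Trained networks look in a picture, given as the dict that the camera call returned (one of the last four; its "shot" number tells which), for a name from the list of things; names that differ only in an ending like _2 or _b are one class to them, and where a whole thing is asked for, a point or a joint stands for the part that bears it (a point fixed in the world has none). Each returns a list of dicts, best first, with "p" (0 to 1); they miss things now and then, are a little off and sometimes report something else, mostly with a low value. They report only what shows in the picture. A call takes as long as a camera call.
- bot.trace(thing, picture): "mask" (384x512 bool, what is visible of it) and "extent" ([left, top, right, bottom] in pixels, round what is visible of it).
The state is a dict: "time_s": time; "qpos": joint angles; "dq": joint speeds; "joint_torque": joint torques, N m; "ee_pos": TCP position; "ee_rot": TCP orientation; "ft_force": force on the tool from outside, world axes, zero at the start; "moment": the same for the moment, N m; "width": opening from 0.0 (shut) to 1.0 (fully open); "grip_force": force on a finger pad.
Only numpy, scipy, OpenCV 4.12 (cv2) and the standard library are available. Lean on these libraries where they do the work, as an engineer would, in place of code of your own. Each camera call takes 0.05 s, during which the arm holds its last target. There are 200 camera calls.

## Working session

There is one attempt and no reset: what is moved stays moved. The work goes in short steps, Python scripts to look and compute and a tool call to move; the robot and the scene stay as the last step left them, time stands still between calls to the robot, and variables do not carry over. Pictures are saved under pics/ and viewed, at most 10 in all, crops included, and the job is handed in when it is done.

Besides the shell and the picture viewer there is one more tool, called after "Emit:" in YAML: its name, and indented under it one key for each argument. arm_command: Moves the arm, as the interface text tells. Shift numbers are shares of 0.05 m and turn numbers shares of 0.1 rad, none past 1 either way. Its arguments: {"type":"object","properties":{"commands":{"type":"array","items":{"type":"object","properties":{"x":{"type":"number"},"y":{"type":"number"},"z":{"type":"number"},"spin":{"type":"number"}}}},"hand":{"type":"number"}},"required":["commands"]}

```bash
ls; mkdir -p pics
cat > h.py <<'E'
import numpy as np, cv2
from station import bot
def P(c): 
    R=cv2.Rodrigues(np.array(c["rvec"],float))[0]; return np.array(c["K"],float),R,np.array(c["tvec"],float).ravel()
def ray(c,uv,z):
    K,R,t=P(c); uv=np.atleast_2d(np.array(uv,float))
    d=(R.T@np.linalg.inv(K)@np.c_[uv,np.ones(len(uv))].T).T; o=-R.T@t
    return o+d*((z-o[2])/d[:,2])[:,None]
def proj(c,X):
    return cv2.projectPoints(np.atleast_2d(np.array(X,float)),np.array(c["rvec"],float),np.array(c["tvec"],float),np.array(c["K"],float),None)[0][:,0]
def save(c,n): cv2.imwrite("pics/"+n+".png",c["frame"][:,:,::-1])
E
python3 - <<'E'
from h import *
for n in("top","side"):
    c=bot.read_camera(n); save(c,n+"0"); K,R,t=P(c); print(n,K[0,0],K[0,2],K[1,2],"cam",(-R.T@t).round(),"fwd",R[2].round(2))
    for th in("beater","dough_hook","holder_top","socket_mouth","mixer_body","shaker","sauce"):
        r=bot.trace(th,c); print(th,[(round(a["p"],2),a["extent"]) for a in r[:2]])
s=bot.state();print(s)
a=cv2.imread("pics/top0.png");b=cv2.imread("pics/side0.png")
E
```

```text
pics
top 355.1910605511545 257.3321376913753 197.49709317165753 cam [ 507.   34. 1122.] fwd [ 0.12 -0.03 -0.99]
beater [(0.68, [137.2, 234.0, 157.9, 256.4])]
dough_hook [(0.54, [185.8, 244.8, 203.7, 260.8])]
holder_top [(0.68, [139.1, 229.1, 209.0, 266.3])]
socket_mouth [(0.49, [332.6, 235.8, 355.7, 252.4])]
mixer_body [(0.93, [305.6, 180.3, 359.9, 261.0])]
shaker [(0.59, [236.6, 184.7, 268.6, 213.5])]
sauce [(0.73, [255.4, 141.1, 274.6, 166.0]), (0.22, [309.1, 181.4, 359.0, 261.3])]
side 386.43006347518815 260.6201508286874 193.28893534660534 cam [ 420. -583.  717.] fwd [ 0.22  0.69 -0.7 ]
beater [(0.82, [173.4, 117.7, 194.0, 156.7])]
dough_hook [(0.62, [182.1, 154.4, 200.6, 187.4])]
holder_top []
socket_mouth [(0.85, [234.0, 282.1, 268.4, 326.4])]
mixer_body [(0.73, [182.2, 153.5, 200.4, 186.5]), (0.68, [218.6, 258.8, 347.4, 374.2])]
shaker [(0.73, [259.4, 193.6, 286.3, 240.4])]
sauce [(0.94, [316.0, 160.1, 347.1, 235.7])]
{'time_s': 0.8, 'qpos': array([ 1.18120284e+00,  1.16009957e-01,  1.44161860e+00,  7.22120329e-06,
        1.58404687e+00, -3.78061312e-02]), 'dq': array([-0.00076056,  0.00143976,  0.00024121,  0.00036449, -0.00213385,
       -0.00057393]), 'joint_torque': array([-2.18955502e-03, -7.31685948e+01, -6.32609868e+01, -1.64452804e-04,
        5.64807124e-04,  3.53781354e-05]), 'ee_pos': array([232.59469072, 633.64660515, 248.28486723]), 'ee_rot': array([-1.23046351e-05,  1.74988050e-01,  9.84570557e-01, -3.96764132e-05]), 'ft_force': array([-0.14943156,  0.48448207,  0.06316437]), 'moment': array([-0.07636668, -0.00026247,  0.03005389]), 'grip_force': 0.0, 'width': 1.0020853026061889}
```

View pics/top0.png

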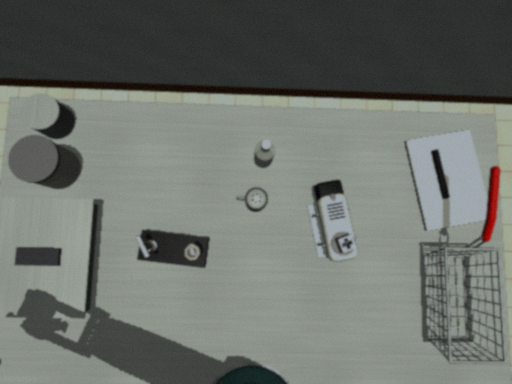

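View pics/side0.png

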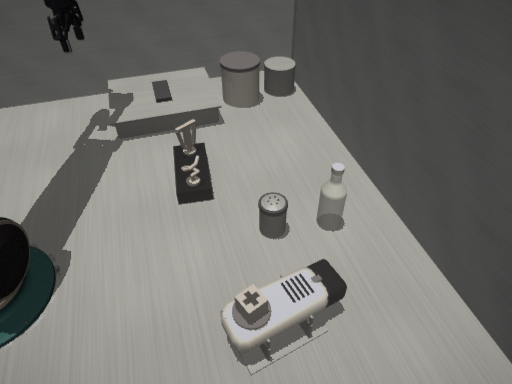

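Top view: holder (139–209, 230–266) with the beater in its left hole (bar from 138,235 to 148,256), dough hook at (195,253), and the socket at (344,244). Side view: beater (174–194, 118–157), coupling (234–268, 282–326). Next I'll take enlarged crops.

Run:
```python
import cv2,numpy as np
t=cv2.imread("pics/top0.png");s=cv2.imread("pics/side0.png")
f=lambda i,x,y,w,h,k:cv2.resize(i[y:y+h,x:x+w],None,fx=k,fy=k,interpolation=cv2.INTER_CUBIC)
A=np.hstack([f(t,132,222,50,37,8),f(t,322,227,50,37,8)])
B=np.hstack([f(s,160,110,50,37*1,8),f(s,226,278,50,37,8)])
B=np.hstack([f(s,160,114,50,37,8),f(s,226,280,50,37,8)])
cv2.imwrite("pics/crop0.png",np.vstack([A,B]))
```

```text
(no output)
```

View pics/crop0.png

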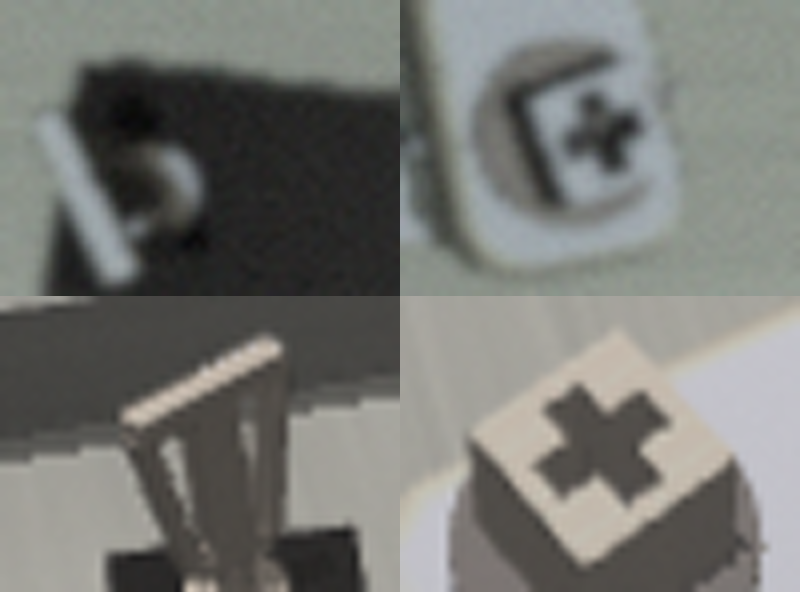

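Crops show the beater's top bar ends: top view about (137.4,236.3) and (146.8,255.5), side view (175.8,128.5) and (193.9,119.6). The plus centre is at (347,243) in the top view and (250.8,298) in the side view. The coupling's corners are sharp in the side view.

Run:
```python
from h import *
T=bot.read_camera("top");S=bot.read_camera("side")
def tri(a,b):
    M=[]
    for c,uv in((T,a),(S,b)):
        K,R,t=P(c); p=K@np.c_[R,t]; M+= [uv[0]*p[2]-p[0],uv[1]*p[2]-p[1]]
    X=np.linalg.svd(np.array(M))[2][-1]; return X[:3]/X[3]
q=lambda x,y,ox,oy:(x/8-.5+ox,y/8-.5+oy)
a0,a1=q(47,118,132,222),q(122,272,132,222); b0,b1=q(130,120,160,114),q(275,49,160,114)
print("bar tri",tri(a0,b1),tri(a1,b0))
A=ray(T,[a0,a1],132);B=ray(S,[b1,b0],132);
for n,X in(("top",A),("side",B)):
    d=X[1]-X[0];print(n,X.round(1),"mid",X.mean(0).round(1),"len",np.linalg.norm(d).round(1),"ang",np.arctan2(d[1],d[0]).round(3))
p=q(204,132,322,227);r=q(202,148,226,280);print("sock",tri(p,r),ray(T,p,144),ray(S,r,144))
C=ray(S,[q(*v,226,280) for v in((215,34),(335,166),(185,271),(70,141))],144);print(C.round(1),C.mean(0).round(1))
for i in range(4):
    d=C[(i+1)%4]-C[i];print(np.linalg.norm(d).round(1),(np.arctan2(d[1],d[0])%(np.pi/2)).round(3))
# holder: dark rect in both
for n,c in(("top",T),("side",S)):
    r=bot.trace("holder_top",c)
    if r:
        cn=max(cv2.findContours(r[0]["mask"].astype(np.uint8),0,2)[0],key=cv2.contourArea)[:,0].astype(float)
        W=ray(c,cn,40)[:,:2].astype(np.float32);print(n,cv2.minAreaRect(W))
    for th,z in(("shaker",97),("sauce",180)):
        m=bot.trace(th,c)
        if m: e=m[0]["extent"];print(n,th,ray(c,[[(e[0]+e[2])/2,(e[1]+e[3])/2]],z/2).round())
```

```text
bar tri [513.70705701 326.06833864 128.69033757] [461.16533514 297.29369727 129.41602573]
top [[512.6 325.2 132. ]
 [461.2 296.6 132. ]] mid [486.9 310.9 132. ] len 58.8 ang -2.634
side [[514.1 320.9 132. ]
 [461.1 293.4 132. ]] mid [487.6 307.1 132. ] len 59.7 ang -2.664
sock [ 507.98591624 -251.42548096  141.57468929] [[ 507.97277365 -250.7180007   144.        ]] [[ 507.6265052  -252.82404159  144.        ]]
[[ 518.  -227.3  144. ]
 [ 532.8 -265.   144. ]
 [ 496.6 -278.6  144. ]
 [ 481.8 -243.1  144. ]] [ 507.3 -253.5  144. ]
40.6 0.374
38.7 0.358
38.4 0.395
39.5 0.413
top ((479.6715087890625, 245.01039123535156), (206.0884552001953, 89.82084655761719), 84.29248809814453)
top shaker [[625.  16.  48.]]
top sauce [[767. -18.  90.]]
side ((477.28021240234375, 222.11175537109375), (239.1248016357422, 90.58206939697266), 84.37855529785156)
side shaker [[633.  -3.  48.]]
side sauce [[769. -28.  90.]]
```

Emit:
arm_command:
  commands:
    - {"x":-0.4,"y":-0.24}
    - {"x":-0.8,"y":-0.5}
    - {"x":-0.8,"y":-0.5}
    - {"x":-0.8,"y":-0.5}
    - {"x":-0.8,"y":-0.5}
    - {"x":-0.8,"y":-0.5}
    - {"x":-0.8,"y":-0.5}
    - {"x":-0.8,"y":-0.5}
    - {"x":-0.8,"y":-0.5}
    - {"x":-0.4,"y":-0.24}
    - {}
    - {}
  hand: 0

```text
$.commands[0]: bad value
```

Emit:
arm_command:
  commands:
    - {"spin":-0.9}
    - {"spin":-0.9}
    - {"spin":-0.9}
    - {"spin":-0.9}
    - {"spin":-0.9}
    - {"spin":-0.9}
    - {"spin":-0.9}
    - {"spin":-0.9}
    - {"spin":-0.9}
    - {"spin":-0.4}
    - {}
    - {}

```text
$.commands[0]: bad value
```

Emit:
arm_command:
  commands:
    - {"x":-0.4,"y":-0.24,"z":0,"spin":0}
    - {"x":-0.8,"y":-0.5,"z":0,"spin":0}
    - {"x":-0.8,"y":-0.5,"z":0,"spin":0}
    - {"x":-0.8,"y":-0.5,"z":0,"spin":0}
    - {"x":-0.8,"y":-0.5,"z":0,"spin":0}
    - {"x":-0.8,"y":-0.5,"z":0,"spin":0}
    - {"x":-0.8,"y":-0.5,"z":0,"spin":0}
    - {"x":-0.8,"y":-0.5,"z":0,"spin":0}
    - {"x":-0.8,"y":-0.5,"z":0,"spin":0}
    - {"x":-0.4,"y":-0.24,"z":0,"spin":0}
    - {"x":0,"y":0,"z":0,"spin":0}
  hand: 0

```text
time_s: 2.3
ee_pos: [495.0, 297.0, 248.3]
ee_rot: [0.0, 0.177, 0.984, -0.0]
ft_force: [-1.0, 0.6, 0.5]
width: 0.997
grip_force: 0.0
```

Emit:
arm_command:
  commands:
    - {"x":0,"y":0,"z":0,"spin":-0.9}
    - {"x":0,"y":0,"z":0,"spin":-0.9}
    - {"x":0,"y":0,"z":0,"spin":-0.9}
    - {"x":0,"y":0,"z":0,"spin":-0.9}
    - {"x":0,"y":0,"z":0,"spin":-0.9}
    - {"x":0,"y":0,"z":0,"spin":-0.9}
    - {"x":0,"y":0,"z":0,"spin":-0.9}
    - {"x":0,"y":0,"z":0,"spin":-0.9}
    - {"x":0,"y":0,"z":0,"spin":-0.9}
    - {"x":0,"y":0,"z":0,"spin":-0.4}
    - {"x":0,"y":0,"z":0,"spin":0}

```text
time_s: 3.4
ee_pos: [493.0, 299.9, 248.4]
ee_rot: [0.0, -0.247, 0.969, 0.0]
ft_force: [-0.5, -0.0, 0.7]
width: 1.004
grip_force: 0.0
```

Emit:
arm_command:
  commands:
    - {"x":0,"y":0.21,"z":0.3,"spin":0}
    - {"x":0,"y":0,"z":0.5,"spin":0}
    - {"x":0,"y":0,"z":0.5,"spin":0}
    - {"x":0,"y":0,"z":0.5,"spin":0}
    - {"x":0,"y":0,"z":0.5,"spin":0}
    - {"x":0,"y":0,"z":0.3,"spin":0}
    - {"x":0,"y":0,"z":0.16,"spin":0}
    - {"x":0,"y":0,"z":0,"spin":0}
    - {"x":0,"y":0,"z":0,"spin":0}

```text
time_s: 4.3
ee_pos: [488.6, 308.9, 111.2]
ee_rot: [0.0, -0.246, 0.969, 0.0]
ft_force: [-0.3, -0.8, 0.7]
width: 0.997
grip_force: 0.0
```

Run:
```python
from h import *
S=bot.read_camera("side");T=bot.read_camera("top")
f=lambda i,x,y,w,h,k:cv2.resize(i[y:y+h,x:x+w,::-1],None,fx=k,fy=k,interpolation=cv2.INTER_CUBIC)
cv2.imwrite("pics/crop1.png",np.hstack([f(S["frame"],140,90,100,100,4),f(T["frame"],110,200,100,100,4)]))
print(bot.state()["ee_pos"],proj(S,bot.state()["ee_pos"]),proj(T,bot.state()["ee_pos"]))
```

```text
[488.78518145 308.85438477 111.50878906] [[186.28935562 129.95389204]] [[144.92391536 245.07254969]]
```

View pics/crop1.png

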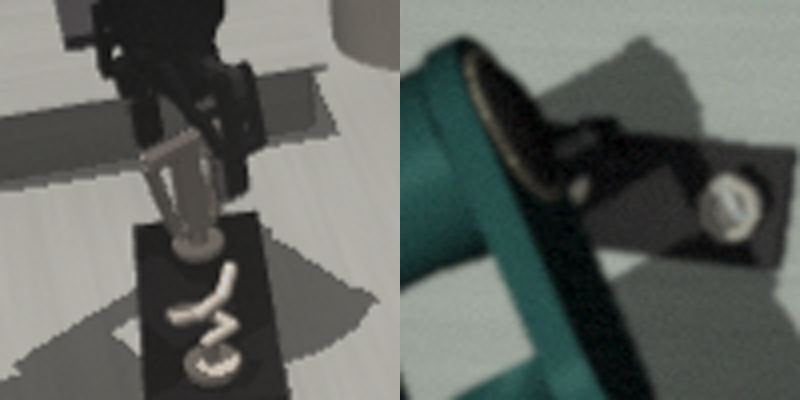

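The open fingers straddle the beater's frame in the side crop (frame about 150–215, 130–230), with nothing touching. Closing now.

Emit:
arm_command:
  commands:
    - {"x":0,"y":0,"z":0.03,"spin":0}
    - {"x":0,"y":0,"z":0,"spin":0}
    - {"x":0,"y":0,"z":0,"spin":0}
    - {"x":0,"y":0,"z":0,"spin":0}
    - {"x":0,"y":0,"z":0,"spin":0}
    - {"x":0,"y":0,"z":0,"spin":0}
    - {"x":0,"y":0,"z":0,"spin":0}
    - {"x":0,"y":0,"z":0,"spin":0}
    - {"x":0,"y":0,"z":0,"spin":0}
    - {"x":0,"y":0,"z":0,"spin":0}
  hand: 255

```text
time_s: 5.4
ee_pos: [488.3, 308.7, 108.8]
ee_rot: [-0.0, -0.247, 0.969, 0.0]
ft_force: [-1.4, 4.8, -0.9]
width: 0.129
grip_force: 58.8
```

Emit:
arm_command:
  commands:
    - {"x":0,"y":0,"z":-0.2,"spin":0}
    - {"x":0,"y":0,"z":-0.4,"spin":0}
    - {"x":0,"y":0,"z":-0.4,"spin":0}
    - {"x":0,"y":0,"z":-0.4,"spin":0}
    - {"x":0,"y":0,"z":-0.5,"spin":0}
    - {"x":0,"y":0,"z":-0.5,"spin":0}
    - {"x":0,"y":0,"z":-0.5,"spin":0}
    - {"x":0,"y":0,"z":-0.4,"spin":0}
    - {"x":0,"y":0,"z":-0.2,"spin":0}
    - {"x":0,"y":0,"z":0,"spin":0}
    - {"x":0,"y":0,"z":0,"spin":0}

```text
time_s: 6.5
ee_pos: [488.3, 308.3, 283.0]
ee_rot: [-0.0, -0.246, 0.969, -0.0]
ft_force: [-0.2, -0.4, -2.5]
width: 0.132
grip_force: 59.0
```

Emit:
arm_command:
  commands:
    - {"x":0.15,"y":-0.3,"z":0,"spin":0}
    - {"x":0.3,"y":-0.6,"z":0,"spin":0}
    - {"x":0.45,"y":-0.9,"z":0,"spin":0}
    - {"x":0.45,"y":-0.9,"z":0,"spin":0}
    - {"x":0.45,"y":-0.9,"z":0,"spin":0}
    - {"x":0.45,"y":-0.9,"z":0,"spin":0}
    - {"x":0.45,"y":-0.9,"z":0,"spin":0}
    - {"x":0.45,"y":-0.9,"z":0,"spin":0}
    - {"x":0.45,"y":-0.9,"z":0,"spin":0}
    - {"x":0.45,"y":-0.9,"z":0,"spin":0}
    - {"x":0.45,"y":-0.9,"z":0,"spin":0}
    - {"x":0.3,"y":-0.6,"z":0,"spin":0}

```text
time_s: 7.7
ee_pos: [505.5, -228.4, 282.6]
ee_rot: [-0.001, -0.246, 0.969, 0.0]
ft_force: [0.1, 0.7, -1.9]
width: 0.138
grip_force: 59.1
```

Emit:
arm_command:
  commands:
    - {"x":0.15,"y":-0.3,"z":0,"spin":0.3}
    - {"x":0,"y":0,"z":0,"spin":0.4}
    - {"x":0,"y":0,"z":0,"spin":0.4}
    - {"x":0,"y":0,"z":0,"spin":0}
    - {"x":0,"y":0,"z":0,"spin":0}
    - {"x":0,"y":0,"z":0,"spin":0}

```text
time_s: 8.3
ee_pos: [507.3, -241.4, 283.7]
ee_rot: [-0.0, -0.193, 0.981, 0.0]
ft_force: [0.0, 0.4, -1.7]
width: 0.131
grip_force: 59.1
```

Run:
```python
from h import *
S=bot.read_camera("side");T=bot.read_camera("top")
f=lambda i,x,y,w,h,k:cv2.resize(i[y:y+h,x:x+w,::-1],None,fx=k,fy=k,interpolation=cv2.INTER_CUBIC)
s=bot.state();p=s["ee_pos"];print(p,s["ee_rot"])
t=proj(S,p-[0,0,104]);print("tip proj",t,proj(T,p-[0,0,104]),"collar",proj(S,p-[0,0,70]))
np.save("S.npy",S["frame"])
cv2.imwrite("pics/crop2.png",np.hstack([f(S["frame"],220,230,66,100,6),f(T["frame"],315,195,66,100,6)]))
```

```text
[ 507.34450798 -241.5065878   283.76058292] [-3.23544751e-05 -1.93262300e-01  9.81147126e-01  9.23292597e-06]
tip proj [[248.29575046 280.42724643]] [[347.44390371 243.2355713 ]] collar [[247.86827773 268.19360582]]
```

View pics/crop2.png

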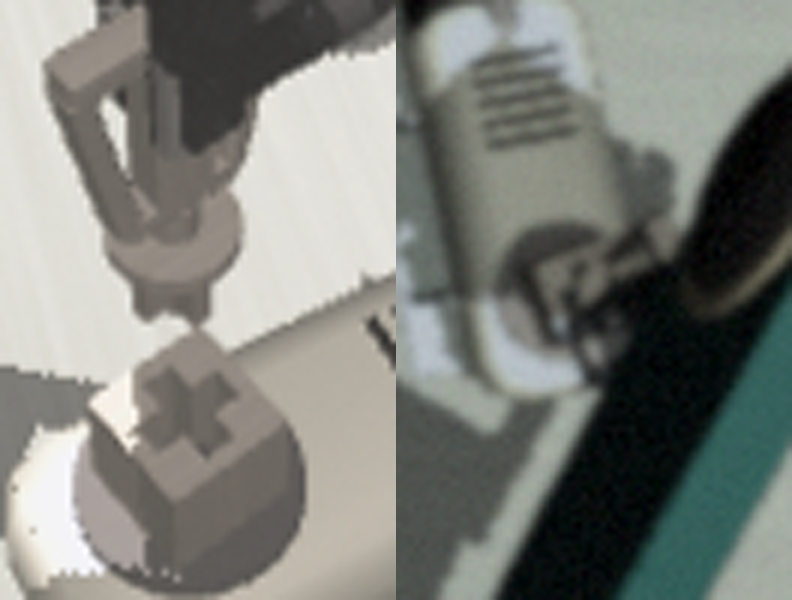

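Side crop: beater hangs upright with its collar at crop x 104–243 and lower edge at y≈283. The plus hole is centred near crop (190,410), and the coupling corners are at (193,330), (287,402), (175,500), (88,405). I'll compare these with the predicted projection.

Run:
```python
from h import *
from scipy.optimize import least_squares as L
S=bot.read_camera("side")
s=bot.state();p=s["ee_pos"]
q=lambda x,y:(x/6-.5+220,y/6-.5+230)
a=np.linspace(0,6.28,200)
def ext(xy):
    c=lambda z:np.c_[xy[0]+18*np.cos(a),xy[1]+18*np.sin(a),0*a+z]
    z=p[2]-68.8; lo=proj(S,c(z));hi=proj(S,c(z+6)); al=np.r_[lo,hi]
    return np.array([al[:,0].min(),al[:,0].max(),al[:,1].max()])
obs=np.array([q(104,0)[0],q(243,0)[0],q(0,283)[1]])
print("pred",ext(p),"obs",obs)
b=L(lambda v:ext(v)-obs,p[:2]);print("beater xy by cam",b.x,b.fun)
def sq(v):
    o=np.array([[1,1],[1,-1],[-1,-1],[-1,1]])*20@np.array([[np.cos(v[2]),np.sin(v[2])],[-np.sin(v[2]),np.cos(v[2])]])
    return proj(S,np.c_[o+v[:2],[144]*4])
k8=lambda x,y:(x/8-.5+226,y/8-.5+280)
for n,O in(("now",[q(193,330),q(287,402),q(175,500),q(88,405)]),("first",[k8(*v) for v in((215,34),(335,166),(185,271),(70,141))])):
    f=L(lambda v:(sq(v)-np.array(O)).ravel(),[507,-252,.38]);print(n,f.x,f.fun.round(1))
print("plus",ray(S,q(190,410),144))
r=s["ee_rot"];print("tool x ang",2*np.arctan2(r[2],r[1])-np.pi)
```

```text
pred [236.15654762 259.43001334 277.58909218] obs [236.83333333 260.         276.66666667]
beater xy by cam [ 508.75441909 -240.23857051] [-0.0298671   0.02990575 -0.00149508]
now [ 5.07450325e+02 -2.51663727e+02  4.50743872e-01] [-0.4 -1.7  0.1  1.5  0.9  0.2 -0.6 -0.1]
first [ 5.07294082e+02 -2.53448570e+02  3.84930646e-01] [ 0.2  0.   0.2 -0.4 -0.   0.5 -0.4 -0.3]
plus [[ 508.37721666 -252.72982604  144.        ]]
tool x ang 0.3888506413035331
```

Emit:
arm_command:
  commands:
    - {"x":0.05,"y":-0.1,"z":0,"spin":0}
    - {"x":0.06,"y":-0.125,"z":0,"spin":0}
    - {"x":0,"y":0,"z":0.2,"spin":0}
    - {"x":0,"y":0,"z":0.24,"spin":0}
    - {"x":0,"y":0,"z":0.2,"spin":0}
    - {"x":0,"y":0,"z":0,"spin":0}
    - {"x":0,"y":0,"z":0,"spin":0}
    - {"x":0,"y":0,"z":0,"spin":0}

```text
time_s: 9.25
ee_pos: [506.7, -254.2, 252.3]
ee_rot: [0.0, -0.193, 0.981, -0.0]
ft_force: [-0.3, 0.0, -1.9]
width: 0.136
grip_force: 59.0
```

Run:
```python
from h import *
S=bot.read_camera("side")
s=bot.state();p=s["ee_pos"];print(p)
for dz in(34+68.8,26+68.8,68.8): print(dz,proj(S,p-[0,0,dz]))
f=lambda i,x,y,w,h,k:cv2.resize(i[y:y+h,x:x+w,::-1],None,fx=k,fy=k,interpolation=cv2.INTER_CUBIC)
cv2.imwrite("pics/crop3.png",f(S["frame"],221,255,60,60,10))
```

```text
[ 506.68126664 -254.22842645  252.32807134]
102.8 [[250.38777489 297.10114357]]
94.8 [[250.31037953 294.50664895]]
68.8 [[250.04917538 285.75040431]]
```

View pics/crop3.png

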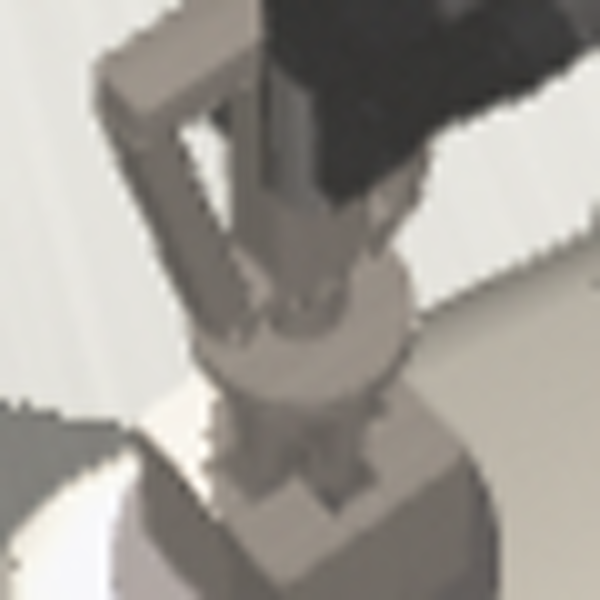

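Crop: beater is centred over the hole, with collar centre at u≈250.8 and the splines parallel to the slots. Extrapolating its axis to the mouth gives about (251.1,298), against the hole at (251,298). Descending gently.

Emit:
arm_command:
  commands:
    - {"x":0,"y":0,"z":0.08,"spin":0}
    - {"x":0,"y":0,"z":0.08,"spin":0}
    - {"x":0,"y":0,"z":0.06,"spin":0}
    - {"x":0,"y":0,"z":0,"spin":0}

```text
time_s: 9.7
ee_pos: [506.5, -254.1, 240.1]
ee_rot: [-0.0, -0.193, 0.981, 0.0]
ft_force: [0.6, 0.9, -2.6]
width: 0.13
grip_force: 59.0
```

Emit:
arm_command:
  commands:
    - {"x":0,"y":0,"z":0.04,"spin":0}
    - {"x":0,"y":0,"z":0.04,"spin":0}
    - {"x":0,"y":0,"z":0.04,"spin":0}
    - {"x":0,"y":0,"z":0,"spin":0}
    - {"x":0,"y":0,"z":0,"spin":0}

```text
time_s: 10.2
ee_pos: [507.0, -254.3, 237.5]
ee_rot: [0.001, -0.193, 0.981, -0.001]
ft_force: [-3.7, 4.6, 18.5]
width: 0.132
grip_force: 62.1
```

Run:
```python
from h import *
S=bot.read_camera("side")
s=bot.state();print(s["ee_pos"],s["ft_force"],s["moment"],s["ee_rot"])
f=lambda i,x,y,w,h,k:cv2.resize(i[y:y+h,x:x+w,::-1],None,fx=k,fy=k,interpolation=cv2.INTER_CUBIC)
cv2.imwrite("pics/crop4.png",f(S["frame"],221,255,60,60,10))
```

```text
[ 506.99251293 -254.33579162  237.56422233] [-2.44625621  3.1822444  19.26654207] [ 0.96204331  0.8038721  -0.01687247] [ 1.37329344e-03 -1.92906697e-01  9.81215655e-01 -9.79531445e-04]
```

View pics/crop4.png

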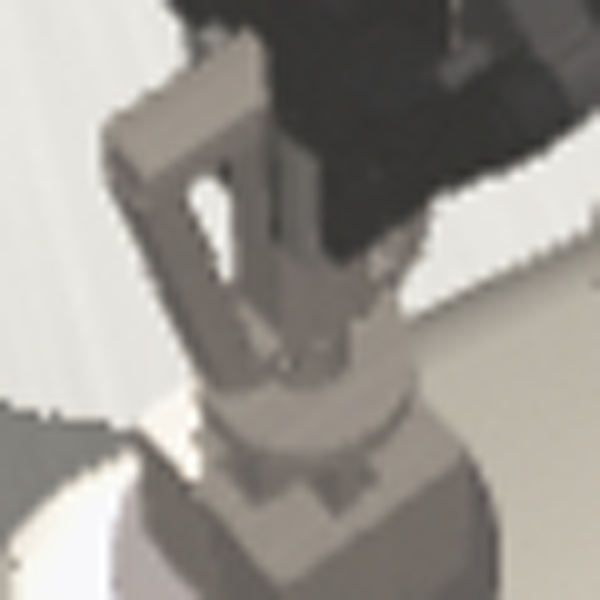

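The pilot is in, but the splines sit on the rim (19 N). The reaction points mainly along tool +y, and the top camera's socket estimate also lies that way. I'll relax the push slightly and slide +y.

Emit:
arm_command:
  commands:
    - {"x":0,"y":0,"z":-0.02,"spin":0}
    - {"x":0,"y":0.02,"z":0,"spin":0}
    - {"x":0,"y":0.02,"z":0,"spin":0}
    - {"x":0,"y":0,"z":0,"spin":0}

```text
time_s: 10.65
ee_pos: [506.4, -253.2, 237.7]
ee_rot: [0.001, -0.193, 0.981, -0.002]
ft_force: [1.2, -3.3, 9.0]
width: 0.133
grip_force: 60.9
```

Emit:
arm_command:
  commands:
    - {"x":0,"y":0.02,"z":0,"spin":0}
    - {"x":0,"y":0.02,"z":0,"spin":0}
    - {"x":0,"y":0,"z":0,"spin":0}

```text
time_s: 10.95
ee_pos: [504.9, -250.4, 235.6]
ee_rot: [-0.0, -0.193, 0.981, 0.0]
ft_force: [0.5, 0.1, -1.0]
width: 0.135
grip_force: 59.3
```

It dropped into the slots and the force is gone. Continuing down.

Emit:
arm_command:
  commands:
    - {"x":0,"y":0,"z":0.06,"spin":0}
    - {"x":0,"y":0,"z":0.06,"spin":0}
    - {"x":0,"y":0,"z":0.06,"spin":0}
    - {"x":0,"y":0,"z":0,"spin":0}
    - {"x":0,"y":0,"z":0,"spin":0}

```text
time_s: 11.45
ee_pos: [505.0, -250.5, 226.5]
ee_rot: [-0.0, -0.193, 0.981, 0.0]
ft_force: [1.2, 0.6, -2.2]
width: 0.133
grip_force: 59.1
```

Emit:
arm_command:
  commands:
    - {"x":0,"y":0,"z":0.06,"spin":0}
    - {"x":0,"y":0,"z":0.06,"spin":0}
    - {"x":0,"y":0,"z":0.06,"spin":0}
    - {"x":0,"y":0,"z":0,"spin":0}
    - {"x":0,"y":0,"z":0,"spin":0}

```text
time_s: 11.95
ee_pos: [505.1, -250.6, 218.2]
ee_rot: [0.0, -0.193, 0.981, -0.0]
ft_force: [-0.0, 0.8, 2.8]
width: 0.136
grip_force: 59.9
```

Emit:
arm_command:
  commands:
    - {"x":0,"y":0,"z":0.04,"spin":0}
    - {"x":0,"y":0,"z":0.04,"spin":0}
    - {"x":0,"y":0,"z":0.04,"spin":0}
    - {"x":0,"y":0,"z":0,"spin":0}
    - {"x":0,"y":0,"z":0,"spin":0}

```text
time_s: 12.45
ee_pos: [505.2, -250.6, 212.4]
ee_rot: [0.0, -0.193, 0.981, -0.0]
ft_force: [-0.3, 0.1, 7.3]
width: 0.132
grip_force: 60.4
```

Emit:
arm_command:
  commands:
    - {"x":0,"y":0,"z":0.03,"spin":0}
    - {"x":0,"y":0,"z":0.03,"spin":0}
    - {"x":0,"y":0,"z":0,"spin":0}
    - {"x":0,"y":0,"z":0,"spin":0}

```text
time_s: 12.85
ee_pos: [505.4, -250.7, 212.2]
ee_rot: [0.001, -0.193, 0.981, -0.001]
ft_force: [-7.4, 5.3, 28.8]
width: 0.127
grip_force: 63.8
```

Run:
```python
from h import *
S=bot.read_camera("side")
s=bot.state();p=s["ee_pos"];print(p,s["ft_force"],s["moment"],s["time_s"])
f=lambda i,x,y,w,h,k:cv2.resize(i[y:y+h,x:x+w,::-1],None,fx=k,fy=k,interpolation=cv2.INTER_CUBIC)
cv2.imwrite("pics/crop5.png",f(S["frame"],221,262,60,60,10))
```

```text
[ 505.40381002 -250.68172252  212.18148655] [-8.50044482  5.34695495 29.66523557] [ 1.09605003  1.58964759 -0.06012192] 12.9
```

View pics/crop5.png

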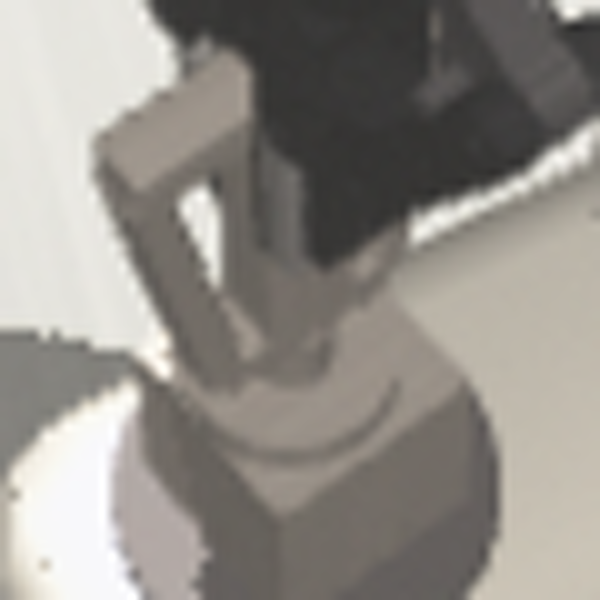

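The collar lies on the coupling's face with no stem visible, but it sits a little left of centre and there is about 10 N of side load. I'll ease the push, recentre about 1.5 mm toward +x, and press again.

Emit:
arm_command:
  commands:
    - {"x":0,"y":0,"z":-0.06,"spin":0}
    - {"x":-0.03,"y":-0.01,"z":0,"spin":0}
    - {"x":0,"y":0,"z":0,"spin":0}

```text
time_s: 13.2
ee_pos: [506.3, -250.6, 212.3]
ee_rot: [-0.0, -0.193, 0.981, -0.0]
ft_force: [-3.5, 1.1, 8.7]
width: 0.13
grip_force: 61.0
```

Emit:
arm_command:
  commands:
    - {"x":0,"y":0,"z":0.03,"spin":0}
    - {"x":0,"y":0,"z":0.03,"spin":0}
    - {"x":0,"y":0,"z":0,"spin":0}
    - {"x":0,"y":0,"z":0,"spin":0}

```text
time_s: 13.6
ee_pos: [506.5, -250.7, 212.1]
ee_rot: [0.001, -0.193, 0.981, -0.001]
ft_force: [-11.7, 5.6, 30.6]
width: 0.133
grip_force: 64.0
```

Emit:
arm_command:
  commands:
    - {"x":0,"y":0,"z":-0.01,"spin":0}
    - {"x":0,"y":0,"z":0,"spin":0}
    - {"x":0,"y":0,"z":0,"spin":0}
    - {"x":0,"y":0,"z":0,"spin":0}
    - {"x":0,"y":0,"z":0,"spin":0}

```text
time_s: 14.1
ee_pos: [506.5, -250.6, 212.2]
ee_rot: [0.001, -0.193, 0.981, -0.001]
ft_force: [-10.6, 5.1, 27.5]
width: 0.13
grip_force: 63.4
```

Run:
```python
from h import *
s=bot.state();print(s["ee_pos"],s["ft_force"],s["dq"].round(4),s["time_s"])
if s["ft_force"][2]>18 and 211<s["ee_pos"][2]<212.6: print(bot.sign_off())
```

```text
[ 506.50346063 -250.64639553  212.1944752 ] [-10.61981711   5.06048726  27.51876186] [ 0.0011  0.0014 -0.     -0.0027  0.     -0.001 ] 14.1
the job is handed in; nothing more can be done
None
```

The beater is in the socket and, by force and height, pressed home with the collar on the coupling; the arm still grips it and pushes with about 27 N; I handed it in at 14.1 s, and the dough hook, shaker and sauce bottle were left alone.

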